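# Free, align and press shut the analyser's service panel

## Task

The service panel on top of the low bench analyser is standing open on its springs. Turn the clamp knob beside it clockwise to its stop so that its jaw swings out from under the panel, then turn the panel's quarter-turn wing fastener until it lies in line with the two index ribs, and then press the panel fully home against its frame. Finish while still holding the panel pressed shut with the gripper, and leave the other things on and around the analyser where they are.

Things in the scene. Friction and masses are not known exactly. Their poses are not given: they have to be found in the camera images.
- analyser: Low white bench analyser, 260 (x) x 360 (y) x 100 mm high, fixed to the bench. Origin: centre of its underside on the bench; z up; at yaw 0 its x axis points away from the robot. On its flat top deck (z = 100 mm) are the service panel (centred at x 0, y +40 mm) and the clamp knob (x 0, y -73 mm).
- panel: Plain aluminium panel, 120 (x) x 150 (y) x 6 mm, axes as the analyser. Origin: centre of its underside, 116 mm above the bench when open, 104 when home. It only moves up and down on four corner posts (8 mm thick, 2 mm proud), lifted by springs. It carries the wing fastener at its x 0, y +35 mm; two black index ribs 22 mm long, along its x axis, flank the fastener.
- panel_press (a point): Point on the panel's top face in the middle of its bare half (panel x 0, y -33 mm), 68 mm from the fastener's axis: a good place to push straight down. Moves with the panel.
- panel_travel (a joint): How far the panel has been pressed down, m: 0 open, 0.012 fully home on the frame (hard stop). The springs need about 2 N to start it and 8 N to hold it home (some N more or less), and lift it again when let go. It stops after about 2 mm while the clamp's jaw is under it and after about 1 mm while the fastener is out of line.
- fastener_grip (a point): Point on the fastener's axis at a good grip height, 27 mm above the panel's top face. The fastener is a black upright wing 44 mm long, 10 mm thick, with its top 38 mm and its underside 12 mm above the panel, on a flat steel disc 42 mm across and 4 mm high. This frame's x axis runs along the wing, z up.
- fastener (a joint): Fastener angle, rad, growing counter-clockwise seen from above: 0 when the wing lies along the panel's x axis, in line with the index ribs (its cross tab then fits the slot in the frame, within 0.2 rad). It starts 0.6 to 1.4 rad out, turns from -0.6 to 1.5 and has no stop or click at 0. Stiff enough to stay where left (friction torque about 0.04 N m). Turned with the panel up.
- clamp_grip (a point): Point on the clamp knob's axis at a good grip height, 141 mm above the bench. The knob is a black upright ridge 46 mm long, 12 mm thick, its top 150 mm and its lower edge 120 mm above the bench, on a round skirt 42 mm across, 114 to 120 mm above the bench. This frame's y axis runs along the ridge and points to the end with the white mark, the way that the steel jaw below it points; z up.
- clamp (a joint): Clamp knob angle, rad, growing clockwise seen from above: 0 when the jaw (12 mm wide, 10 mm thick, reaching 50 mm from the axis) points along the analyser's +y under the panel's edge, 1.5 at its stop, with the jaw swung clear and lying along the panel's edge. Starts at 0.1 to 0.45. Stays where left (friction torque about 0.05 N m).
- jar: Small capped amber jar, 30 mm across, 38 mm high, standing on the analyser's far edge. Leave it. Origin: centre of its underside.
- slide_box: Blue slide box 36 x 84 x 28 mm lying on the analyser's far edge. Leave it. Origin: centre of its underside.
- cup: White plastic cup, 60 mm across, 60 mm high, on the bench close to the left of the analyser. Leave it.
- reagent: White reagent bottle 64 mm across, 130 mm high, on the bench close to the right of the analyser. Leave it.
- swab_tray: Steel tray 110 x 170 x 30 mm on the bench at the right. Leave it.
- dish: Shallow glass dish, 90 mm across, 16 mm high, on the bench at the left. Leave it.

How it is judged:
By the outcome, as a careful person would: the job done as asked, in the order asked, and still so for the second after the job is handed in, while the arm keeps its last pose, push and grip.
It also fails if it takes over 51 s, if anything falls off the work surface, if the arm or the gripper's body presses on something with over 40 N, if the wrist force passes 120 N, or if a joint passes its speed limit or range.

## Robot

A 6-joint arm with a two-finger parallel gripper is mounted at the origin on the work surface. World frame = base frame: x ahead of the robot, y to its left, z up, the work surface at z = 0. Lengths are in m, angles in degrees, forces in N, time in s.
With the tool pointing down it reaches from about 0.3 to 0.85 m from the base axis. Payload 5.4 kg.
Tool frame: the origin (TCP) lies at the very end of the fingers, on their centre line; the grasp point (between the pads) lies 19 mm behind it; x points along the fingers, y is the direction in which the jaws open and shut, and the axes are right-handed (so a half turn about x gives the same grasp; the last joint's range is limited). The gripper opens to 85 mm and grips with 20 to 120 N. Pads are 22 mm wide; open, the fingers measure 114 mm over their backs; the gripper's body (76 mm by 85 mm) begins 54 mm behind the grasp point. The pads swing forward as they close: fully open they stand 13 mm farther back than shut.
Start: joints at [54.769, 9.076, 91.501, -0, 79.423, -12.038], TCP at [0.226, 0.529, 0.194] pointing down, gripper open.
Joint ranges: [-166.64, 166.64], [-54.1, 131.32], [10.49, 154.53], [-73.88, 253.88], [9.74, 151.15], [-171.62, 171.62]. Speed limits (degrees/s): [147.25, 147.25, 180, 180, 180, 180].

## Interface

Orientations are given as a 3x3 rotation matrix whose columns are the frame's x, y, z axes.
In Python, from bench import env gives the robot as it stands. The module is installed in compiled form; this text tells all that it offers. Calls block until the motion is done:
- env.move_pose(position, orientation): joint-space move of the TCP to a pose.
- env.move_l(position, rate=0.15, attitude=None, max_force=None): straight line of the TCP; attitude=None keeps the orientation; rate is the mean speed in m/s. With max_force (N) it stops when the force on the tool has changed by that much, and returns True; else False.
- env.movej(angles): joint-space move.
- env.set_gripper(opening, effort=None): opening from 0.0 (shut) to 1.0 (fully open); effort is the grip in N (None keeps the last); returns when the fingers have stopped.
- env.pause(seconds).
- env.ik(position, orientation): joint angles nearest the present ones, or None.
- env.grab_frame(name): name is "side" or "top" or "wrist"; returns a dict with "img" (400x640x3 uint8, red, green, blue), "K" (3x3 intrinsics, pixels), "cam_to_world" (4x4, takes a point from camera to world coordinates). Camera axes: x right, y up, looking along -z (the intrinsics and any distortion apply to the point x, -y, -z); pixel columns grow to the right and rows downward; lengths in m; the calibration is good to about 2 mm. A picture is of the moment at which its call begins. There is no depth.
A pose or a line that the arm cannot do raises env.Unreachable and nothing moves.
- env.hand_in(): hands the job in, once; it reports no verdict.
Readings, each from a call of its own:
- env.get_clock(): time.
- env.get_joint_pos(): joint angles.
- env.get_qvel(): joint speeds.
- env.get_joint_efforts(): joint torques, N m.
- env.get_position(): TCP position.
- env.get_orientation(): TCP orientation.
- env.get_ft_force(): force on the tool from outside, world axes, zero at the start.
- env.get_wrist_torque(): the same for the moment, N m.
- env.get_gripper_width(): opening from 0.0 (shut) to 1.0 (fully open).
Only numpy, scipy, OpenCV 4.12 (cv2) and the standard library are available. Lean on these libraries where they do the work, as an engineer would, in place of code of your own. Each camera call takes 0.05 s, during which the arm holds its last target.

## Working session

There is one attempt and no reset: what is moved stays moved. The work goes in short steps, each a Python script; the robot and the scene stay as the last script left them, time stands still between calls to the robot, and variables do not carry over. Pictures are saved under pics/ and viewed, and the job is handed in when it is done.

```bash
mkdir -p pics; ls; python3 - <<'E'
from bench import env
import cv2,numpy as np
print(env.get_clock())
for n in ["side","top","wrist"]:
    f=env.grab_frame(n); cv2.imwrite(f"pics/{n}0.png",f["img"][:,:,::-1]); np.savez(f"pics/{n}0.npz",**f)
    print(n,f.keys(),f["K"].round(1).tolist(),f["cam_to_world"].round(3).tolist())
print(env.get_clock(),env.get_orientation().round(3) if hasattr(env.get_orientation(),'round') else env.get_orientation())
E
```

```text
pics
0.0
side dict_keys(['img', 'K', 'cam_to_world']) [[447.6, 0.0, 315.8], [0.0, 447.6, 206.8], [0.0, 0.0, 1.0]] [[0.693, 0.55, -0.466, -0.151], [-0.721, 0.515, -0.464, -0.734], [-0.015, 0.658, 0.753, 1.26], [0.0, 0.0, 0.0, 1.0]]
top dict_keys(['img', 'K', 'cam_to_world']) [[414.6, 0.0, 316.1], [0.0, 414.6, 200.5], [0.0, 0.0, 1.0]] [[0.026, 0.996, -0.09, 0.447], [-0.999, 0.027, 0.016, -0.022], [0.019, 0.089, 0.996, 1.452], [0.0, 0.0, 0.0, 1.0]]
wrist dict_keys(['img', 'K', 'cam_to_world']) [[291.1, 0.0, 321.0], [0.0, 291.1, 201.7], [0.0, 0.0, 1.0]] [[0.394, -0.872, -0.29, 0.153], [0.919, 0.373, 0.125, 0.56], [-0.001, -0.315, 0.949, 0.373], [0.0, 0.0, 0.0, 1.0]]
0.15 [[-0.001  0.394  0.919]
 [-0.001  0.919 -0.394]
 [-1.    -0.001 -0.   ]]
```

View pics/side0.png

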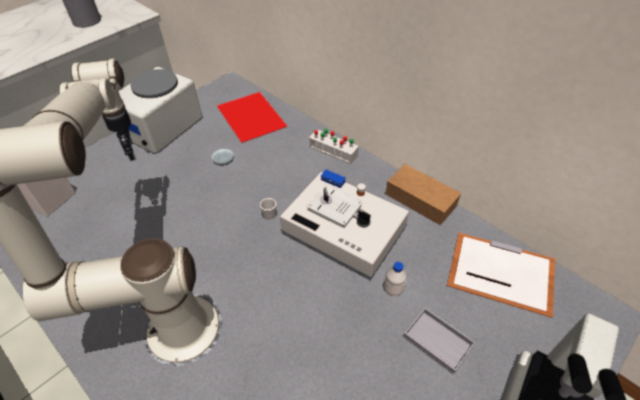

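View pics/top0.png

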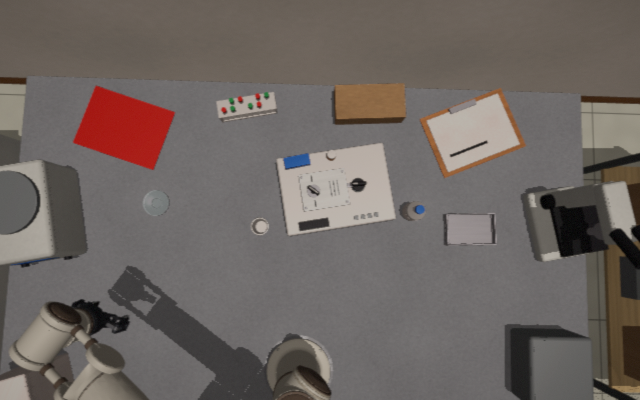

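View pics/wrist0.png

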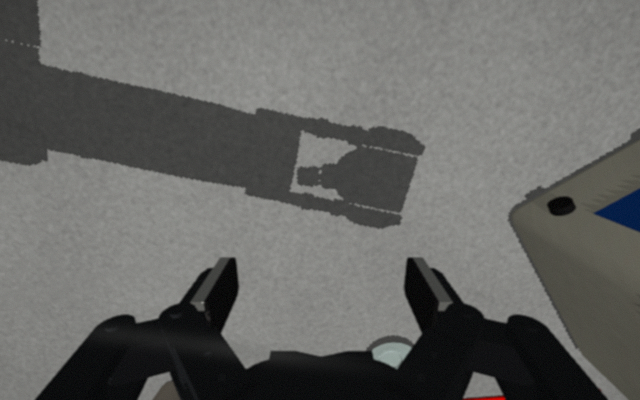

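```bash
cat > h.py <<'E'
import numpy as np,cv2
def ray(f,px,z):
    K,T=np.array(f["K"]),np.array(f["cam_to_world"])
    u,v=px; d=np.array([(u-K[0,2])/K[0,0],-(v-K[1,2])/K[1,1],-1.0])
    d=T[:3,:3]@d; o=T[:3,3]
    return o+d*(z-o[2])/d[2]
def proj(f,p):
    K,T=np.array(f["K"]),np.array(f["cam_to_world"])
    c=T[:3,:3].T@(np.array(p)-T[:3,3])
    return np.array([K[0,2]+K[0,0]*c[0]/-c[2],K[1,2]+K[1,1]*(-c[1])/-c[2]])
E
python3 - <<'E'
from h import *
f=np.load("pics/top0.npz"); im=f["img"][:,:,::-1]
c=im[135:245,265:405]; cv2.imwrite("pics/top_z.png",cv2.resize(c,None,fx=5.5,fy=5.4,interpolation=cv2.INTER_CUBIC))
f2=np.load("pics/side0.npz"); c=f2["img"][160:280,260:420,::-1]; cv2.imwrite("pics/side_z.png",cv2.resize(c,None,fx=5,fy=5,interpolation=cv2.INTER_CUBIC))
m=(im.min(2)>150).astype(np.uint8); m[:, :265]=0;m[:,400:]=0;m[:130]=0;m[250:]=0
m=cv2.morphologyEx(m,cv2.MORPH_CLOSE,np.ones((15,15)))
cs,_=cv2.findContours(m,0,2); c=max(cs,key=cv2.contourArea); r=cv2.minAreaRect(c); b=cv2.boxPoints(r); print(r,b)
P=np.array([ray(f,p,.1) for p in b]); print(P.round(4), P.mean(0)); 
for i in range(4):
  d=P[(i+1)%4]-P[i]; print(np.hypot(d[0],d[1]),np.degrees(np.arctan2(d[1],d[0])))
E
```

```text
((335.5896911621094, 188.21937561035156), (76.94134521484375, 107.81449890136719), 81.15818786621094) [[276.40985 158.49179]
 [382.9431  141.91995]
 [394.76953 217.94696]
 [288.23627 234.5188 ]]
[[ 0.705   0.091   0.1   ]
 [ 0.7712 -0.2607  0.1   ]
 [ 0.5193 -0.3024  0.1   ]
 [ 0.4562  0.0441  0.1   ]] [ 0.61293508 -0.10701995  0.1       ]
0.35786388974858113 -79.33247208092504
0.25533264998669725 -170.59786211710198
0.3521723761219541 100.3224115367406
0.2531491209974559 10.680945412654486
```

View pics/top_z.png

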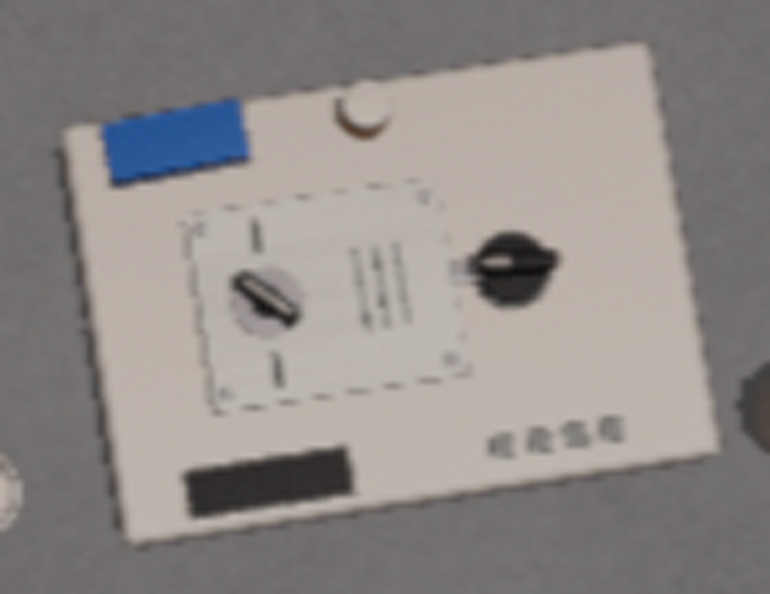

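View pics/side_z.png

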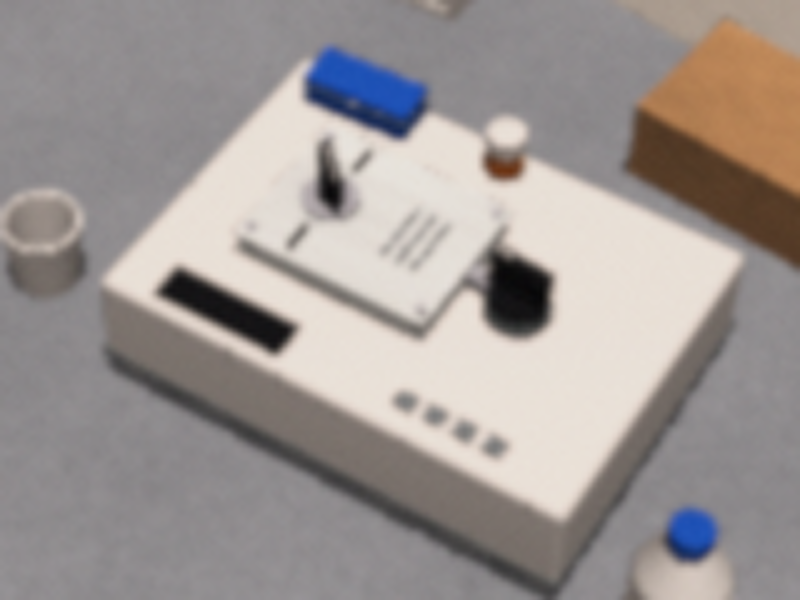

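The top view shows the analyser centred near (336,189), with a yaw of about 10°. The knob's mark points almost at the panel and the wing is about 45° counter-clockwise of the ribs. I'll move the wrist camera in for a closer look.

```bash
cat >> h.py <<'E'
def R(th):
    t=np.radians(th); y=np.array([np.cos(t),np.sin(t),0]); x=np.array([0,0,-1.]); return np.stack([x,y,np.cross(x,y)],1)
E
python3 - <<'E'
from bench import env
from h import *
c=np.array([.6129,-.107]); a=np.radians(10.3); X=np.array([np.cos(a),np.sin(a)])
p=c-0.05*X
env.move_pose([*p,.225],R(-79.7)); print(env.get_clock(),env.get_joint_pos(),env.get_position())
f=env.grab_frame("wrist"); np.savez("pics/w1.npz",**f); cv2.imwrite("pics/w1.png",f["img"][:,:,::-1])
E
```

```text
2.725 [-2.35721902e+01  8.02451669e+00  8.91831398e+01  1.12695894e-02
  8.27999247e+01  5.60465468e+01] [ 0.56381161 -0.11510883  0.22497182]
```

View pics/w1.png

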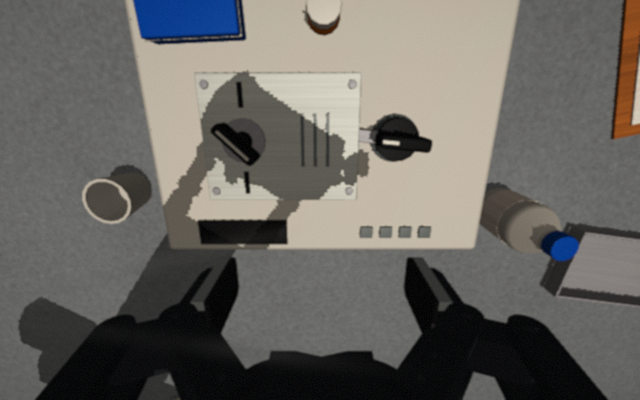

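```bash
python3 - <<'E'
from h import *
f=np.load("pics/w1.npz"); im=f["img"][:,:,::-1]
c=im[60:210,190:370]; cv2.imwrite("pics/w1a.png",cv2.resize(c,None,fx=4,fy=4,interpolation=cv2.INTER_CUBIC))
c=im[90:190,350:450]; cv2.imwrite("pics/w1b.png",cv2.resize(cv2.convertScaleAbs(c,alpha=1.8,beta=20),None,fx=6,fy=6,interpolation=cv2.INTER_CUBIC))
E
```

```text
(no output)
```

View pics/w1a.png

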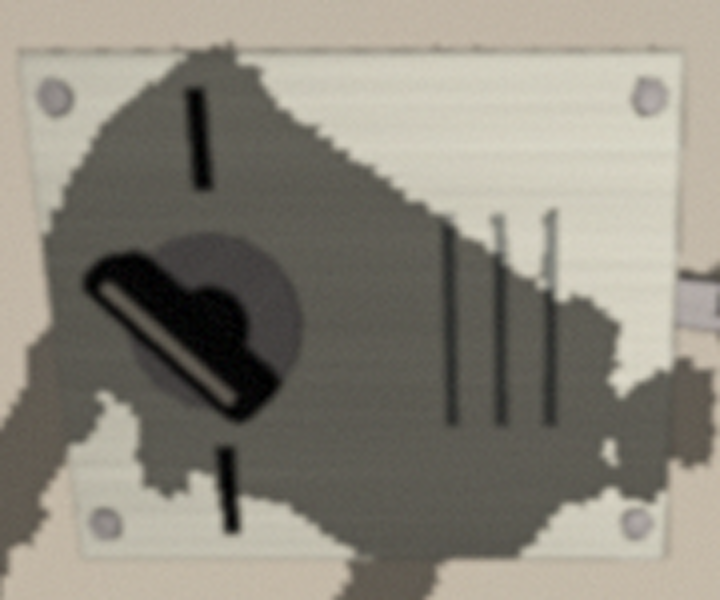

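View pics/w1b.png

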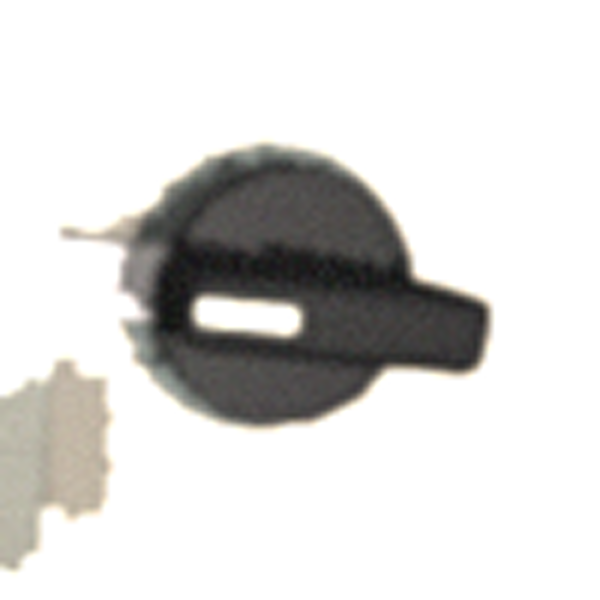

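```bash
python3 - <<'E'
from h import *
f=np.load("pics/w1.npz")
A=lambda u,v:(190+(u-1.5)/4,60+(v-1.5)/4)
B=lambda u,v:(350+(u-2.5)/6,90+(v-2.5)/6)
P=np.array([ray(f,A(*p),.122) for p in [(20,50),(683,50),(666,558),(83,558)]])[:,:2]
c=P.mean(0); print("panel",P.round(4).tolist(),c.round(4))
for i in range(4):
  d=P[(i+1)%4]-P[i]; print(np.hypot(*d).round(4),np.degrees(np.arctan2(d[1],d[0])).round(2))
def ang(p,q,z,M):
  a,b=ray(f,M(*p),z)[:2],ray(f,M(*q),z)[:2]; d=b-a; return np.degrees(np.arctan2(d[1],d[0])).round(2),((a+b)/2).round(4),np.hypot(*d).round(4)
print("rib",ang((232,532),(195,90),.124,A))
print("disc",ray(f,A(215,320),.126).round(4))
print("wing",ang((237,402),(103,288),.160,A))
print("skirt",ray(f,B(275,285),.12).round(4))
print("mark",ang((302,320),(192,314),.15,B))
print("ridge",ang((486,337),(172,314),.15,B))
# top cam cross-check
g=np.load("pics/top0.npz")
T=lambda u,v:(265+(u/5.5),135+v/5.4)
print("top panel",np.mean([ray(g,T(*p),.122) for p in [(188,213),(434,181),(468,376),(215,412)]],0).round(4))
print("top knob ridge",[ray(g,T(*p),.15).round(4) for p in [(472,266),(558,262)]])
print("top wing",[ray(g,T(*p),.16).round(4) for p in [(238,277),(297,320)]])
yaw=np.radians(10.3);print("pred knob",c+ np.array([-np.sin(yaw),np.cos(yaw)])*-.113, "fast",c+ np.array([-np.sin(yaw),np.cos(yaw)])*.035,)
E
```

```text
panel [[0.6516, 0.015], [0.6783, -0.1303], [0.5615, -0.1524], [0.5346, -0.0063]] [ 0.6065 -0.0685]
0.1477 -79.61
0.1189 -169.25
0.1486 100.41
0.1189 10.29
rib (np.float64(10.44), array([ 0.5997, -0.034 ]), np.float64(0.103))
disc [ 0.601  -0.0345  0.126 ]
wing (np.float64(57.88), array([ 0.5994, -0.0341]), np.float64(0.0348))
skirt [ 0.6288 -0.1762  0.12  ]
mark (np.float64(97.33), array([ 0.6253, -0.1655]), np.float64(0.0159))
ridge (np.float64(96.28), array([ 0.6263, -0.1775]), np.float64(0.0456))
top panel [ 0.6035 -0.0688  0.122 ]
top knob ridge [array([ 0.6197, -0.1513,  0.15  ]), array([ 0.6235, -0.2009,  0.15  ])]
top wing [array([ 0.6082, -0.0168,  0.16  ]), array([ 0.584 , -0.0511,  0.16  ])]
pred knob [ 0.62671246 -0.17967331] fast [ 0.60024974 -0.03405833]
```

The wing is at 57.9° against a panel yaw of 10.3°, so the fastener is about +0.83 rad out. The knob axis is near (0.627, -0.178) with its ridge at about 95°. Next I'll grip the knob.

```bash
python3 - <<'E'
from bench import env
from h import *
k=[.6270,-.1785]
env.set_gripper(0.5,40)
env.move_pose([*k,.20],R(5)); 
hit=env.move_l([*k,.1245],rate=.1,max_force=12)
print(hit,env.get_clock(),env.get_position(),env.get_ft_force())
f=env.grab_frame("wrist"); cv2.imwrite("pics/w2.png",f["img"][:,:,::-1])
E
```

```text
False 5.5417 [ 0.62759266 -0.17881521  0.12542759] [0.63365151 0.00179041 0.25091338]
```

View pics/w2.png

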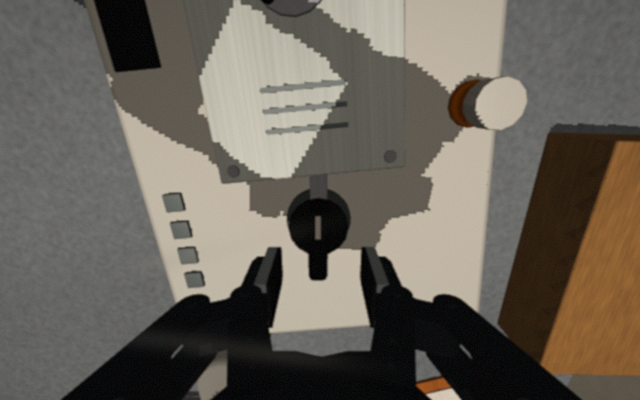

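```bash
python3 - <<'E'
from bench import env
from h import *
env.set_gripper(0,40); print("w",env.get_gripper_width()*85,env.get_clock(),env.get_ft_force().round(1),env.get_wrist_torque().round(2))
q0=np.array(env.get_joint_pos())
for d in (20,40,60,72,78,84):
    q=q0.copy(); q[5]+=d; env.movej(q)
    t=env.get_wrist_torque()
    print(d,env.get_clock(),(env.get_joint_pos()-q0)[5].round(2),env.get_ft_force().round(1),t.round(3),env.get_joint_efforts()[5].round(3))
f=env.grab_frame("wrist"); cv2.imwrite("pics/w3.png",f["img"][:,:,::-1])
E
```

```text
w -0.3040329054575938 6.075 [-0.4 -0.5 -0.6] [-0.02 -0.   -0.01]
20 6.5 19.82 [ 0.2 -0.2 -0.5] [-0.019 -0.017  0.042] 0.13
40 6.925 39.74 [ 1.3 -0.4 -0.1] [-0.021 -0.001  0.051] 0.114
60 7.35 59.71 [ 0.2 -0.7 -0.3] [-0.017 -0.014 -0.047] 0.108
72 7.6667 71.65 [-0.2 -0.2 -0.3] [-0.008 -0.05  -0.002] 0.182
78 7.9167 77.67 [ 0.7 -0.6 -0.2] [-0.03   0.015 -0.   ] 0.18
84 8.1667 83.67 [-0.4 -0.5  0.4] [ 0.027  0.049 -0.018] 0.181
```

View pics/w3.png

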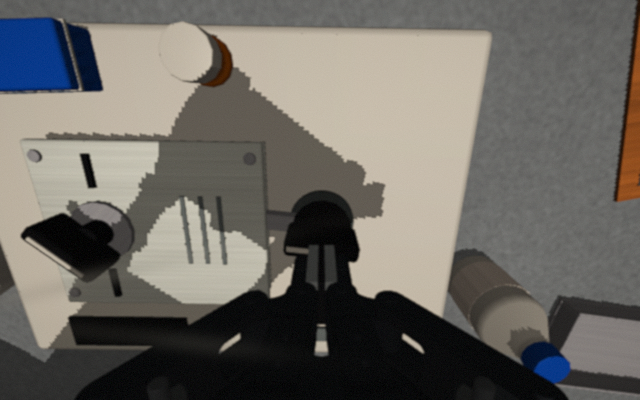

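The gripper shut fully, so it missed the ridge and the knob has not turned. In the picture the ridge still lies across at (320,245). I'll check the geometry with the side view.

```bash
python3 - <<'E'
from bench import env
from h import *
f=env.grab_frame("wrist"); np.savez("pics/w4.npz",**f)
s=env.grab_frame("side"); np.savez("pics/s4.npz",**s)
p=env.get_position(); print(p,env.get_orientation().round(3).tolist(),env.get_clock())
print("tcp proj wrist",proj(f,p),"side",proj(s,p))
for z in (.12,.15): print("knob",z,proj(f,[.627,-.1785,z]),proj(s,[.627,-.1785,z]))
im=f["img"][:,:,::-1][160:310,220:420]; cv2.imwrite("pics/w4z.png",cv2.resize(cv2.convertScaleAbs(im,alpha=2.,beta=30),None,fx=4,fy=4,interpolation=cv2.INTER_CUBIC))
im=s["img"][:,:,::-1][140:270,290:450]; cv2.imwrite("pics/s4z.png",cv2.resize(im,None,fx=4.5,fy=4.5,interpolation=cv2.INTER_CUBIC))
E
```

```text
[ 0.62701813 -0.17852795  0.12456878] [[0.0, 0.194, -0.981], [-0.0, -0.981, -0.194], [-1.0, 0.0, -0.0]] 8.3167
tcp proj wrist [320.11765857 233.27729477] side [363.06719331 216.8488476 ]
knob 0.12 [320.09498799 230.51901264] [362.96808437 217.73334273]
knob 0.15 [319.92094464 251.29517   ] [363.56045087 211.83998529]
```

View pics/w4z.png

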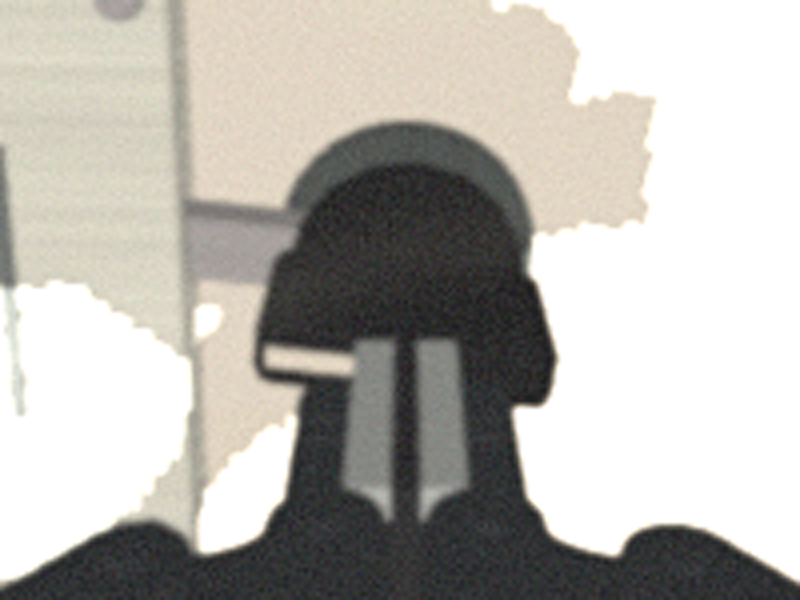

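View pics/s4z.png

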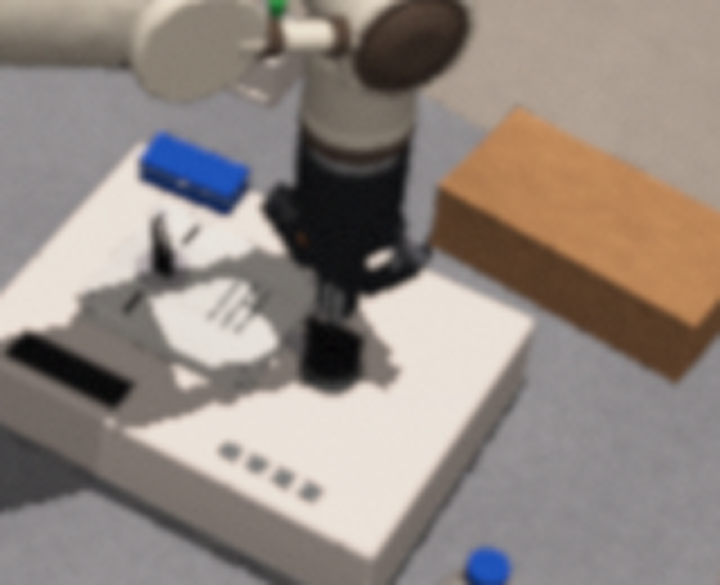

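```bash
python3 - <<'E'
from h import *
f=np.load("pics/w4.npz"); p=np.array([.62702,-.17853,.12457]); zt=np.array([-.981,-.194,0]);y=np.array([.194,-.981,0])
for dz in (0,.005,.01,.015,.02,.025,.03,.035,.04,.06):
    print(dz,proj(f,p-zt*.011+[0,0,dz]).round(1),proj(f,p-zt*.011+[0,0,dz]+y*.0067).round(1), proj(f,p+[0,0,dz]).round(1))
E
grep -n . /dev/null; python3 - <<'E'
import cv2
a=cv2.imread("pics/w2.png")[180:330,220:420]
cv2.imwrite("pics/w2z.png",cv2.resize(cv2.convertScaleAbs(a,alpha=2.,beta=30),None,fx=4,fy=4,interpolation=cv2.INTER_CUBIC))
E
```

```text
0 [320.1 218.1] [330.3 218.1] [320.1 233.3]
0.005 [320.1 220.9] [330.5 221. ] [320.1 236.5]
0.01 [320.1 223.9] [330.7 224. ] [320.1 239.8]
0.015 [320.1 227.1] [331.  227.1] [320.  243.3]
0.02 [320.  230.4] [331.3 230.5] [320. 247.]
0.025 [320. 234.] [331.5 234. ] [320.  250.9]
0.03 [320.  237.7] [331.8 237.7] [319.9 255.1]
0.035 [319.9 241.6] [332.2 241.7] [319.9 259.4]
0.04 [319.9 245.8] [332.5 245.9] [319.9 264.1]
0.06 [319.7 265.5] [334.1 265.5] [319.7 285.7]
```

View pics/w2z.png

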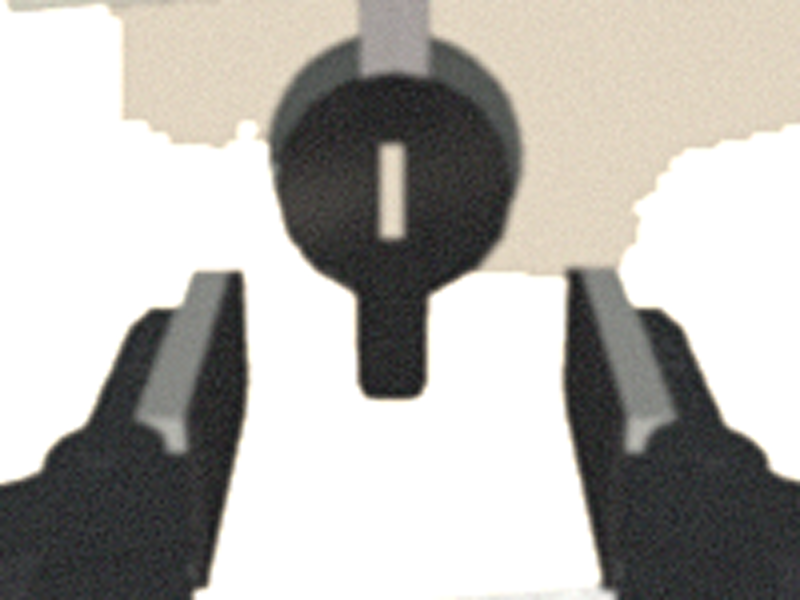

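The hand camera and the side view agree that the real fingertips sit about 30–40 mm above the reported TCP, just over the ridge. I'll check with a light touch of the closed fingers on the ridge top, which is at a known height of 150 mm.

```bash
python3 - <<'E'
from bench import env
from h import *
p=env.get_position()
h=env.move_l([.627,-.1785,.095],rate=.03,max_force=4)
print(h,env.get_position(),env.get_ft_force(),env.get_clock())
E
```

```text
True [ 0.62744897 -0.17871101  0.11296111] [-0.35068863  0.91512403  7.3200192 ] 8.8583
```

The touch came at TCP z = 0.113 on the 0.150 ridge top, so the fingertips are really 37 mm behind the reported TCP. I'll apply that offset and grip again.

```bash
python3 - <<'E'
from bench import env
from h import *
k=[.6265,-.1785]; OFF=.037
env.move_l([*k,.135],rate=.1)
env.set_gripper(0.5,40)
env.move_pose([*k,.135],R(5))
hit=env.move_l([*k,.1235-OFF],rate=.08,max_force=6)
print(hit,env.get_position(),env.get_ft_force().round(2),env.get_clock())
if not hit:
    env.set_gripper(0,40); print("w",env.get_gripper_width()*85,env.get_ft_force().round(2),env.get_wrist_torque().round(3))
f=env.grab_frame("wrist"); np.savez("pics/w5.npz",**f); cv2.imwrite("pics/w5.png",f["img"][:,:,::-1]); print(env.get_clock())
E
```

```text
False [ 0.6267684  -0.17863076  0.08676913] [0.49 0.14 0.26] 11.8
w 11.374580529375432 [-5.49  0.19  4.65] [ 0.019  0.845 -0.077]
12.225
```

View pics/w5.png

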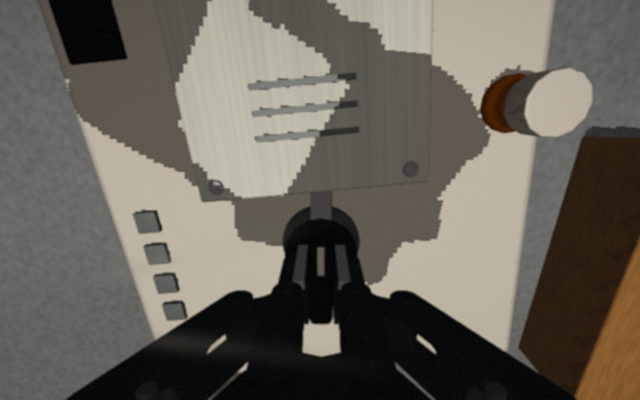

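Gripped: the width is 11.4 mm and the ridge sits between the pads at (320,285). Turning clockwise.

```bash
python3 - <<'E'
from bench import env
from h import *
q0=np.array(env.get_joint_pos())
for d in (30,60,74,78,81,84,87):
    q=q0.copy(); q[5]+=d; env.movej(q); env.pause(.1)
    t=env.get_wrist_torque()
    print(d,env.get_clock(),(env.get_joint_pos()-q0)[5].round(2),env.get_ft_force().round(1),t.round(3),(env.get_gripper_width()*85).round(2))
    if d>70 and abs(t[2])>.5: break
f=env.grab_frame("wrist"); np.savez("pics/w6.npz",**f); cv2.imwrite("pics/w6.png",f["img"][:,:,::-1])
E
```

```text
Traceback (most recent call last):
AttributeError: 'float' object has no attribute 'round'
```

```bash
python3 - <<'E'
from bench import env
from h import *
print(env.get_clock(),env.get_ft_force().round(1),env.get_wrist_torque().round(3),env.get_gripper_width()*85)
q0=np.array(env.get_joint_pos()); q0[5]-=30
for d in (60,74,78,81,84,87):
    q=q0.copy(); q[5]+=d; env.movej(q); env.pause(.1)
    t=env.get_wrist_torque()
    print(d,env.get_clock(),(env.get_joint_pos()-q0)[5].round(2),env.get_ft_force().round(1),t.round(3),env.get_gripper_width()*85)
    if d>70 and abs(t[2])>.5: break
f=env.grab_frame("wrist"); np.savez("pics/w6.npz",**f); cv2.imwrite("pics/w6.png",f["img"][:,:,::-1])
E
```

```text
12.8917 [-1.3 -0.5 -0.9] [-0.049  0.027 -0.   ] 11.1623137571568
60 13.5583 59.88 [-0.1 -1.4 -0.3] [-0.109 -0.066 -0.017] 11.346872924097713
74 14.0 73.81 [-1.  -0.4 -1.6] [-0.246  0.048 -0.014] 10.83123338487112
78 14.35 77.87 [-0.4 -0.9 -0.9] [-0.294  0.001  0.001] 11.478461573462118
81 14.7 80.9 [-1.  -1.6 -1. ] [-0.321  0.147  0.194] 11.618093429223876
84 15.05 83.87 [-1.  -1.6  0.2] [-0.32   0.232  1.206] 11.331286373264472
```

View pics/w6.png

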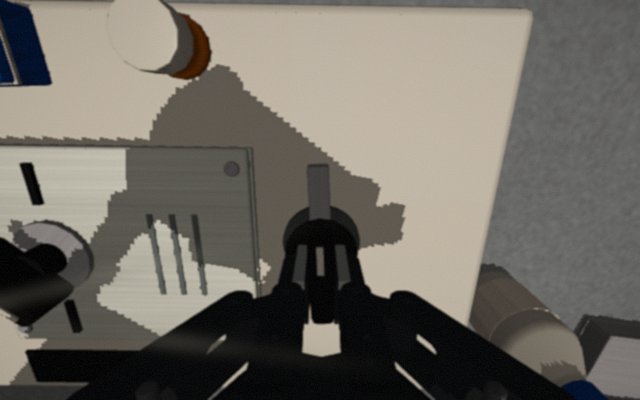

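The wrist torque jumped to 1.2 N·m at about 81° of turn, which is the stop. In the picture the jaw at (318,190) lies along the panel's edge, clear of it. Now the fastener.

```bash
python3 - <<'E'
from bench import env
from h import *
OFF=.037
env.set_gripper(0.5,40)
p=env.get_position(); env.move_l([p[0],p[1],.145],rate=.15)
k=[.600,-.0343]
env.move_pose([*k,.145],R(-32))
hit=env.move_l([*k,.1315-OFF],rate=.08,max_force=6)
print(hit,env.get_position(),env.get_ft_force().round(2),env.get_clock())
f=env.grab_frame("wrist"); np.savez("pics/w7.npz",**f); cv2.imwrite("pics/w7.png",f["img"][:,:,::-1])
E
```

```text
False [ 0.60036308 -0.03437712  0.09486443] [-0.18  0.15  0.96] 17.4667
```

View pics/w7.png

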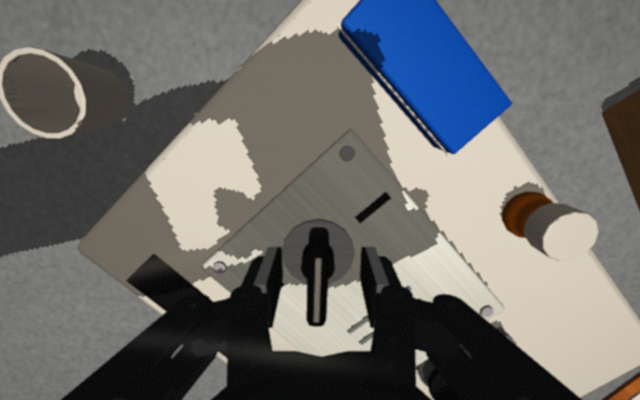

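The wing stands between the pads at column 317, and the ribs run diagonally. Grip, turn to -79.7° so the wing lies at 10.3°, release, lift and look.

```bash
python3 - <<'E'
from bench import env
from h import *
env.set_gripper(0,40); print("w",env.get_gripper_width()*85,env.get_ft_force().round(2),env.get_wrist_torque().round(3))
q0=np.array(env.get_joint_pos())
for d in (25,47.7):
    q=q0.copy(); q[5]+=d; env.movej(q); env.pause(.1)
    print(d,env.get_clock(),(env.get_joint_pos()-q0)[5].round(2),env.get_ft_force().round(1),env.get_wrist_torque().round(3),env.get_gripper_width()*85)
env.set_gripper(0.5)
p=env.get_position(); env.move_l([p[0],p[1],.145],rate=.15)
# look pose
c=np.array([.6129,-.107]); a=np.radians(10.3); X=np.array([np.cos(a),np.sin(a)]); Y=np.array([-X[1],X[0]])
env.move_pose([*(c-.05*X+.02*Y),.19],R(-79.7))
f=env.grab_frame("wrist"); np.savez("pics/w8.npz",**f); cv2.imwrite("pics/w8.png",f["img"][:,:,::-1]); print(env.get_clock())
im=f["img"][:,:,::-1]; cv2.imwrite("pics/w8z.png",cv2.resize(cv2.convertScaleAbs(im[30:230,180:440],alpha=1.3),None,fx=3,fy=3,interpolation=cv2.INTER_CUBIC))
E
```

```text
w 15.28839363325379 [-4.62  2.24  3.57] [0.421 0.841 0.036]
25 18.4833 24.89 [-2.6  1.   2.9] [0.062 0.412 0.037] 15.155037897985245
47.7 19.05 47.55 [-2.2  1.1  3.9] [0.14  0.415 0.103] 15.671688521123864
20.4
```

View pics/w8z.png

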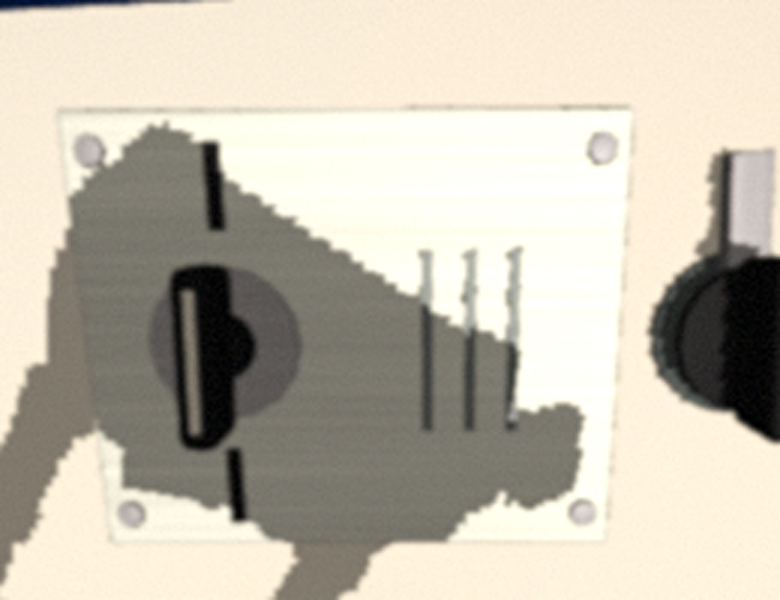

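View pics/w8.png

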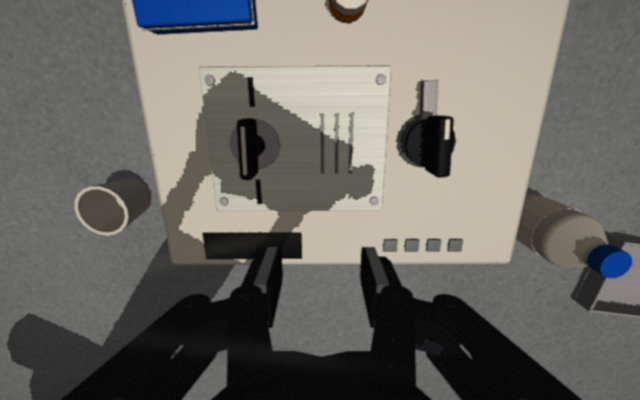

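```bash
python3 - <<'E'
from h import *
f=np.load("pics/w8.npz"); A=lambda u,v:(180+(u-1)/3,30+(v-1)/3)
def ang(p,q,z):
  a,b=ray(f,A(*p),z)[:2],ray(f,A(*q),z)[:2]; d=b-a; return np.degrees(np.arctan2(d[1],d[0])).round(2),((a+b)/2).round(4),np.hypot(*d).round(4)
print("stripe",ang((195,437),(187,290),.160)); print("rib",ang((239,520),(211,143),.124))
print("panel ends L/R",ang((113,542),(58,110),.122),ang((605,542),(630,107),.122))
print("clamp mark/jaw", ang((751,250),(750,150),.107))
m=(f["img"].min(2)>60).astype(np.uint8)
g=f["img"][115:185,235:262].mean(2); ys,xs=np.where((g>70)&(np.arange(27)[None]<20)&(np.arange(27)[None]>3)); 
E
```

```text
stripe (np.float64(8.52), array([ 0.5994, -0.0337]), np.float64(0.0349))
rib (np.float64(10.42), array([ 0.5999, -0.0341]), np.float64(0.1029))
panel ends L/R (np.float64(10.62), array([0.5931, 0.0044]), np.float64(0.1186)) (np.float64(10.88), array([ 0.6197, -0.1409]), np.float64(0.1192))
clamp mark/jaw (np.float64(17.56), array([ 0.6631, -0.1719]), np.float64(0.0267))
```

The wing is now at 8.5° against the ribs' 10.4° (0.03 rad out), with the clamp clear. Next, press the panel with closed fingers.

```bash
python3 - <<'E'
from bench import env
from h import *
f=np.load("pics/w8.npz")
a,b=ray(f,(447,118),.15),ray(f,(446,137),.15); print("mark dir",np.degrees(np.arctan2(*(a-b)[[1,0]])))
env.set_gripper(0,60)
k=[.6122,-.1011]
env.move_pose([*k,.11],R(-79.7))
print(env.get_clock(),env.get_position(),env.get_ft_force().round(2))
h=env.move_l([*k,.060],rate=.03,max_force=20)
print(h,env.get_clock(),env.get_position(),env.get_ft_force().round(2))
env.pause(.5); print(env.get_position(),env.get_ft_force().round(2))
for n in ("wrist","side"):
    f=env.grab_frame(n); np.savez(f"pics/{n}9.npz",**f); cv2.imwrite(f"pics/{n}9.png",f["img"][:,:,::-1])
im=f["img"][:,:,::-1][160:280,260:420]; cv2.imwrite("pics/side9z.png",cv2.resize(im,None,fx=5,fy=5,interpolation=cv2.INTER_CUBIC))
E
```

```text
mark dir 14.915172089935544
21.35 [ 0.6116082  -0.10088739  0.10980825] [-0.65 -0.15  0.64]
True 22.5333 [ 0.61209064 -0.10106722  0.07350903] [-3.98  1.02  8.06]
[ 0.61206909 -0.10108386  0.07356425] [-3.69  0.79  8.33]
```

View pics/wrist9.png

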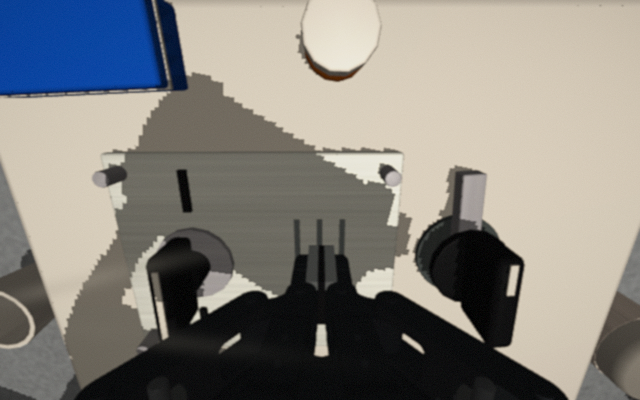

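View pics/side9z.png

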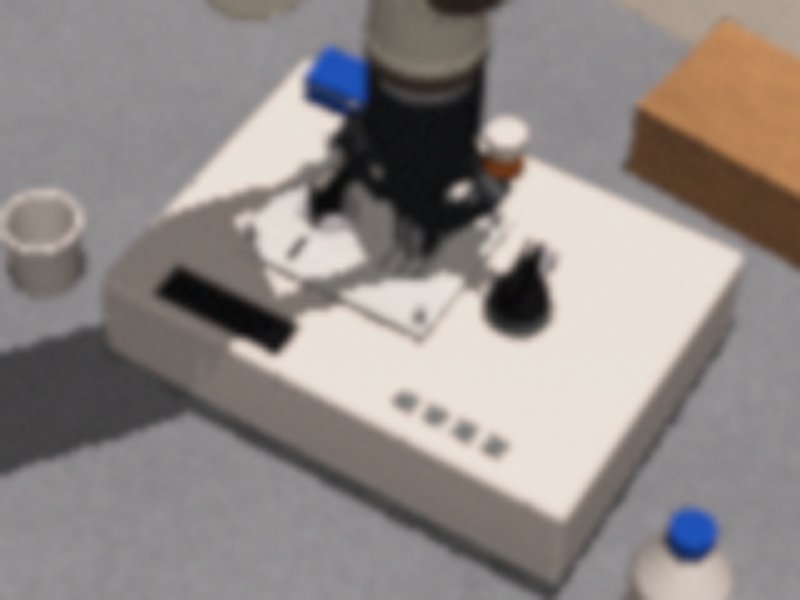

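The panel is down, with its posts standing proud at (110,177) and (390,176). But the settled push is only 8 N with some sideways force, and the gripper linkage is close to the wing. I'll lift, rotate the gripper 90° so the linkage clears the wing and knob, and press again more firmly.

```bash
python3 - <<'E'
from bench import env
from h import *
k=[.6122,-.1011]
print(env.get_wrist_torque().round(2))
env.move_l([*k,.12],rate=.1)
env.move_pose([*k,.12],R(10.3))
print(env.get_clock(),env.get_position(),env.get_ft_force().round(2),env.get_wrist_torque().round(2))
f=env.grab_frame("wrist"); np.savez("pics/w10.npz",**f); cv2.imwrite("pics/w10.png",f["img"][:,:,::-1])
env.move_l([*k,.092],rate=.08)
for z in (.086,.083,.080,.077,.0735,.072,.0705,.069,.0675,.066,.065):
    h=env.move_l([*k,z],rate=.03,max_force=25)
    F=env.get_ft_force(); print(z,h,env.get_position()[2].round(4),F.round(1))
    if F[2]>20: break
env.pause(.3); print(env.get_clock(),env.get_position(),env.get_ft_force().round(2),env.get_wrist_torque().round(2))
for n in ("wrist","side"):
    f=env.grab_frame(n); np.savez(f"pics/{n}11.npz",**f); cv2.imwrite(f"pics/{n}11.png",f["img"][:,:,::-1])
im=f["img"][:,:,::-1][160:280,260:420]; cv2.imwrite("pics/side11z.png",cv2.resize(im,None,fx=5,fy=5,interpolation=cv2.INTER_CUBIC))
E
```

```text
[0.18 0.52 0.04]
25.1583 [ 0.61195257 -0.10102371  0.1195634 ] [-0.35 -0.48  0.21] [-0.01  0.03  0.  ]
0.086 False 0.0859 [ 0.2 -0.5 -0.5]
0.083 False 0.0837 [ 0.6 -0.2  2.9]
0.08 False 0.0807 [0.7 0.7 3.9]
0.077 False 0.0779 [ 0.3 -0.6  6.2]
0.0735 False 0.0747 [-0.3  1.1  8.2]
0.072 False 0.0734 [-1.6  1.1  9.3]
0.0705 False 0.0729 [-3.6  1.3 13.6]
0.069 False 0.0729 [-7.3  1.5 21.4]
28.125 [ 0.61304935 -0.10133621  0.07284221] [-6.43  2.41 20.44] [ 0.4   1.37 -0.05]
```

View pics/w10.png

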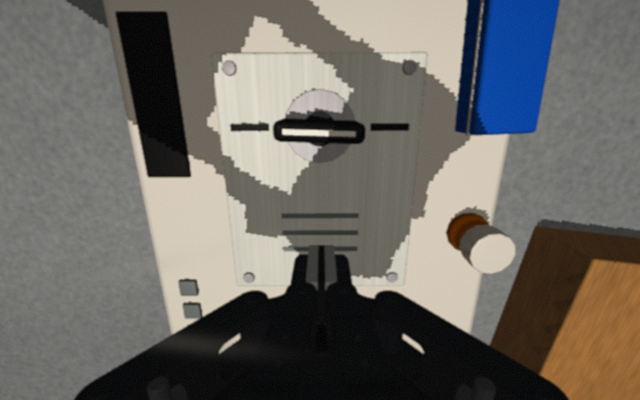

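View pics/wrist11.png

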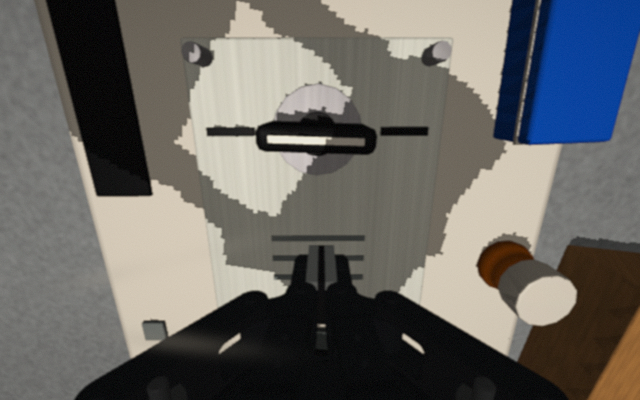

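View pics/side11z.png

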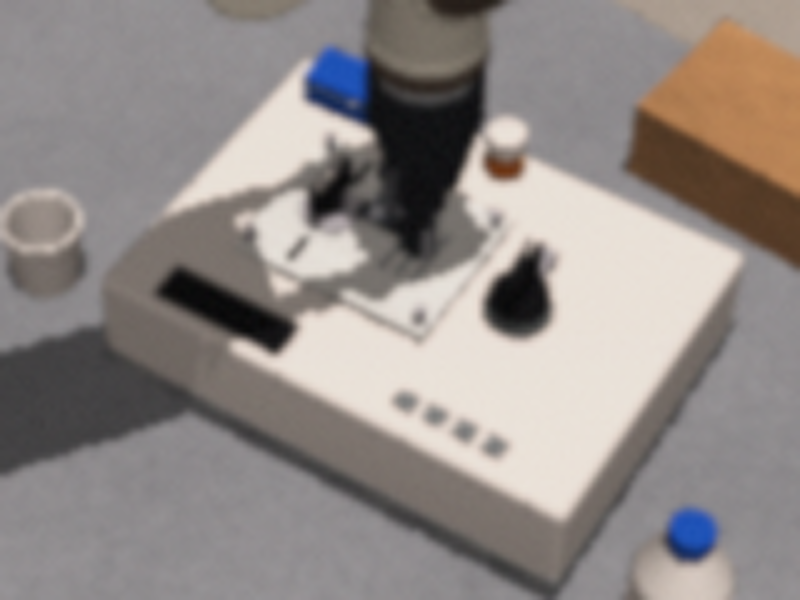

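The spring ramp from 3 to 9 N ends in a hard stop at TCP z 0.0729, after about 12 mm of travel from contact at 0.085. The hold is steady at 20 N, and the wing at (316,138) lies parallel to the ribs. Handing in.

```bash
python3 - <<'E'
from bench import env
print(env.get_ft_force().round(1),env.get_position(),env.get_clock())
env.hand_in()
E
```

```text
[-7.6  2.6 21.7] [ 0.6130371  -0.10136029  0.07283009] 28.225
the job is handed in; nothing more can be done
```

I turned the clamp knob clockwise to its stop, set the wing fastener in line with the ribs, and pressed the panel home. I handed in at 28.2 s with the closed gripper still pressing it down at about 21 N.

**Last checks:**
- **Clamp:** the wrist torque rose to 1.2 N·m at about 81° of turn, so it reached its stop. The jaw lies along the panel's edge, and the white mark pointed at 14.9°, against about 14.4° expected.
- **Fastener:** the wing was at 8.5° and the ribs at 10.4°, about 0.03 rad out and well inside the 0.2 rad allowed.
- **Panel:** the spring force built up over about 12 mm and ended in a hard stop.
- **Other things:** the jar, slide box, cup and reagent bottle showed no sign of having moved. I didn't check the swab tray or the dish after the work.

**What failed or disagreed:**
- **First knob grasp:** it closed on air above the ridge. A light touch on the ridge top showed the fingertips about 37 mm behind the reported TCP, so I used that offset for everything after.
- **Fastener grip:** the gripper read about 15 mm on the 10 mm wing. I didn't find out why, but the wing turned as intended.
- **First panel press:** it settled at only 8 N, about 0.6 mm short of home, with the gripper linkage close to the wing. I lifted off, turned the gripper 90° and pressed again.
- **Side load:** the final hold also carries a sideways force of about 8 N.

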